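Right the toppled clamp stand

ROBOT

A 6-joint arm with a two-finger parallel gripper is mounted at the origin on a cart in front of the work surface, level with it; the furniture and walls round the work are solid. World frame = base frame: x ahead of the robot, y to its left, z up, the work surface at z = 0. Lengths are in mm, angles in rad, forces in N, time in s.
With the tool pointing down it reaches from about 250 to 775 mm from the base axis. Payload 4 kg.
Tool frame: the origin (TCP) lies midway between the tips of the shut fingers; the grasp point (between the pads) lies 19 mm behind it; z points along the fingers, y is the line along which they close (so a half turn about z gives the same grasp; the last joint's range is limited). The gripper opens to 94 mm and grips with 3 to 60 N. Pads are 16 mm wide; open, the fingers measure 119 mm over their backs; the gripper's body (75 mm by 177 mm) begins 78 mm behind the grasp point.
Start: joints at [-1.449, 0.087, 1.371, -0, 1.684, -0.103], TCP at [122.597, -536.181, 205.506] pointing down, gripper open.
Joint ranges: [-3.1, 3.1], [-0.76, 2.03], [0.27, 2.55], [-1.08, 4.22], [0.17, 2.65], [-2.57, 2.57]. Speed limits (rad/s): [2.79, 2.79, 3.14, 3.14, 3.14, 3.14].

INTERFACE

Orientations are given as a 3x3 rotation matrix whose columns are the frame's x, y, z axes.
In Python, from plant import move_to, move_linear, move_j, set_gripper, sleep, ik, camera, MotionError, close_job, read_time_s, read_joint_pos, read_qd, read_joint_torque, read_ee_pos, read_eef_rot, read_ft_force, read_ft_torque, read_finger_gap gives the robot as it stands. Calls block until the motion is done:
- move_to(position, orientation): joint-space move of the TCP to a pose.
- move_linear(position, max_speed=150, ori=None): straight line of the TCP; ori=None keeps the orientation; max_speed is the mean speed in mm/s.
- move_j(angles): joint-space move.
- set_gripper(opening, force=None): finger opening in mm; force is the grip in N (None keeps the last); returns when the fingers have stopped.
- sleep(seconds).
- ik(position, orientation): joint angles nearest the present ones, or None.
- camera(name): name is "scene" or "top" or "wrist"; returns a dict with "frame" (384x512x3 uint8, red, green, blue), "range_z" (384x512 float32, mm along the optical axis (not along the pixel's ray), 0 where there is no reading), "fx", "fy", "cx", "cy" (pixels), "position" and "attitude" of the camera in the world; the wrist camera has in their place "tool_from_camera" (4x4, takes a point from camera to tool coordinates, whose origin is the TCP and whose axes are the flange's). Camera axes: x right, y up, looking along -z (the intrinsics and any distortion apply to the point x, -y, -z); pixel columns grow to the right and rows downward; lengths in mm; the calibration is good to about 2 mm. A picture is of the moment at which its call begins: read the wrist's pose just before it.
A pose or a line that the arm cannot do raises MotionError and nothing moves.
- close_job(): hands the job in, once; it reports no verdict.
Readings, each from a call of its own:
- read_time_s(): time.
- read_joint_pos(): joint angles.
- read_qd(): joint speeds.
- read_joint_torque(): joint torques, N m.
- read_ee_pos(): TCP position.
- read_eef_rot(): TCP orientation.
- read_ft_force(): force on the tool from outside, world axes, zero at the start.
- read_ft_torque(): the same for the moment, N m.
- read_finger_gap(): finger opening in mm.
Only numpy, scipy, OpenCV 4.12 (cv2) and the standard library are available. Lean on these libraries where they do the work, as an engineer would, in place of code of your own. Each camera call takes 0.05 s, during which the arm holds its last target. There are 200 camera calls.

TASK

The small clamp stand with the blue base plate has toppled over on the bench: tip it back up so that it stands upright and steady on its base plate on the bench top, with its plate no more than 10 cm from where it lay, and let go of it. Leave the vials, the dropper bottle, the timer and the microplate round it where they are.

Things in the scene. Friction and masses are not known exactly. Their poses are not given: they have to be found in the camera images.
- plate_mid (a point): Centre of the toppled stand's blue base plate, 80 x 80 x 12 mm, 6 mm from its underside. z runs along the rod from plate to tip; x and y parallel to the plate's sides. Starts with the plate on one edge, leaning about 10 degrees over towards the rod, upper edge about 82 mm above the bench; x then points down. When the stand is upright z points up and this point is 6 mm above the bench.
- rod_tip (a point): Free end of the stand's steel rod, on its axis. The rod is 10 mm thick, rises from the plate's centre and ends 200 mm from the plate's underside, with a collar 22 mm across and 6 mm thick at the plate and a dark boss head 22 x 22 x 26 mm centred 120 mm from the underside. At the start the tip rests on the bench, its axis about 5 mm up.
- stand: The whole clamp stand, one loose rigid piece of about 600 g. Origin at the centre of the plate's underside, axes as plate_mid. The plate is heavy: the centre of mass is on the rod's axis only about 18 mm from the underside. Once tipped some 35 degrees about the plate's lower edge it goes on by itself onto its underside, the rod swinging up towards the side the underside faced.
- vial_green: Standing glass vial with a green screw cap, 24 mm across, 48 mm tall; loose bystander. Origin at the centre of its underside, z up.
- vial_amber: Standing glass vial with a white screw cap and amber contents, 24 mm across, 48 mm tall; loose bystander. Origin at the centre of its underside, z up.
- dropper_yellow: Standing white dropper bottle with a yellow cap, 23 mm across, 73 mm tall; loose bystander. Origin at the centre of its underside, z up.
- timer: Dark blue bench timer lying flat, 62 x 62 x 17 mm; loose bystander. Origin at the centre of its underside, z up.
- microplate: White 96-well microplate lying flat, 128 x 86 x 15 mm; loose bystander. Origin at the centre of its underside, z up.

How it is judged (in metres and radians):
At the end, for the whole second after the job is handed in: The clamp stand stands upright (rod within 5 degrees of vertical) on its base plate on the bench top (plate centre less than 12 mm above it), at rest and released, its plate centre within 100 mm of where that was at the start (angle between plate_mid's own z axis and vertical below 0.09 rad and height (world z) of plate_mid between 0.001 and 0.012 m and distance of plate_mid from where it was at the start of the episode below 0.1 m and linear speed of stand below 0.02 m/s and angular speed of stand below 0.1 rad/s); the robot touches nothing.
It fails at once if the vials, the dropper bottle, the timer or the microplate are displaced by more than 40 mm (distance of any of vial_green, vial_amber, dropper_yellow, timer, microplate from where it was at the start of the episode above 0.04 m).
It fails at once if a vial or the dropper bottle is tipped over (angle between any of vial_green, vial_amber, dropper_yellow's own z axis and vertical above 0.5 rad).
It also fails if it takes over 32 s, if anything falls off the work surface, if the arm or the gripper's body presses on something with over 40 N, if the wrist force passes 120 N, or if a joint passes its speed limit or range.

## Working session

There is one attempt and no reset: what is moved stays moved. The work goes in short steps, each a Python script; the robot and the scene stay as the last script left them, time stands still between calls to the robot, and variables do not carry over. Pictures are saved under pics/ and viewed, on a budget of 10 in all, crops included, one or two more only if the job needs it, and the job is handed in when it is done.

```bash
mkdir -p pics; cat > h.py <<'E'
import numpy as np, cv2
from plant import *
def cloud(c):
    z=c["range_z"]; v,u=np.mgrid[:z.shape[0],:z.shape[1]]
    p=np.stack([(u-c["cx"])/c["fx"]*z,-(v-c["cy"])/c["fy"]*z,-z],-1)
    R=np.array(c["attitude"]); 
    return p@R.T+np.array(c["position"])
def save(c,n): cv2.imwrite("pics/"+n,c["frame"][:,:,::-1])
E
python3 - <<'E'
from h import *
for n in("top","scene"):
    c=camera(n); np.save(n+".npy",cloud(c)); np.save(n+"_f.npy",c["frame"])
    print(n,{k:(v if not hasattr(v,'shape') or v.size<20 else v.shape) for k,v in c.items()})
    save(c,n+"1.png")
print(read_time_s())
E
```

```text
top {'frame': (384, 512, 3), 'range_z': (384, 512), 'fx': 467.20771387763887, 'fy': 467.20771387763887, 'cx': 258.037787675679, 'cy': 193.26122049603953, 'position': array([ 363.96062517,   47.59015763, 1365.05827084]), 'attitude': array([[ 0.01205959,  0.98894428, -0.14779642],
       [-0.99986743,  0.01354362,  0.00903873],
       [ 0.01094049,  0.14766782,  0.9889765 ]])}
scene {'frame': (384, 512, 3), 'range_z': (384, 512), 'fx': 489.7112894590572, 'fy': 489.7112894590572, 'cx': 254.82832602176308, 'cy': 190.87658529984813, 'position': array([-227.04055796,  929.26036156,  733.32755593]), 'attitude': array([[-0.76545664,  0.31679077, -0.5601069 ],
       [-0.6434489 , -0.38634477,  0.66084131],
       [-0.00704594,  0.86624554,  0.49956884]])}
0.1
```

View pics/top1.png

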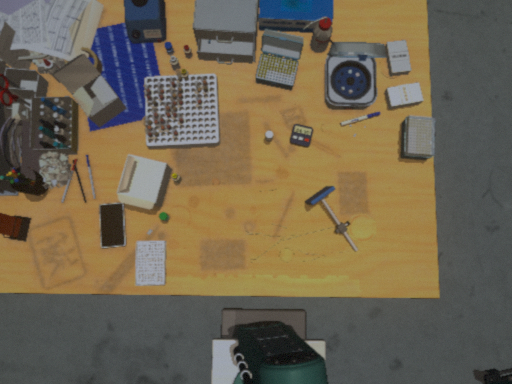

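View pics/scene1.png

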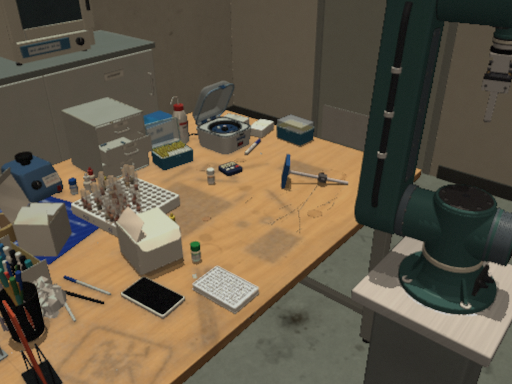

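The top view shows the plate at about (320,196), the boss at (341,228), the tip at (355,249), the timer at (301,135) and the white-capped vial at (268,136). In the scene view the plate is at (286,172) and the tip at (346,184). I'll measure from both clouds.

```bash
python3 - <<'E'
from h import *
P=np.load("top.npy");F=np.load("top_f.npy").astype(int)
S=np.load("scene.npy");G=np.load("scene_f.npy").astype(int)
np.set_printoptions(precision=1,suppress=True)
for n,(u,v) in dict(timer=(301,135),amber=(268,134),green=(164,217),yel=(177,179),boss=(341,228),tip=(354,248),bench=(380,200)).items(): print(n,P[v,u])
for nm,Q,I in(("top",P,F),("scene",S,G)):
    reg=(Q[...,0]>150)&(Q[...,0]<450)&(Q[...,1]>-260)&(Q[...,1]<-60)&(Q[...,2]>-20)&(Q[...,2]<130)
    blue=reg&(I[...,2]>I[...,0]+25)&(Q[...,2]>5)
    b=Q[blue]; print(nm,"blue",len(b),b.min(0),b.max(0),np.median(b,0))
    t=b[b[:,2]>b[:,2].max()-12]; 
    print(" topedge mean",t.mean(0), "ends",t[t[:,1].argmin()],t[t[:,1].argmax()])
    c,_,vt=np.linalg.svd(b-b.mean(0),full_matrices=False); print(" normal",np.linalg.svd(b-b.mean(0))[2] if len(b)<2000 else 0)
    grey=reg&~blue&(I.max(-1)-I.min(-1)<45)&(Q[...,2]>4)&(Q[...,0]<320)
    g=Q[grey]; print(" grey",len(g),g.mean(0),g.min(0),g.max(0),np.linalg.svd(g-g.mean(0))[2][0])
E
```

```text
timer [742.5 -90.5  17. ]
amber [735.8   8.7  46.3]
green [489.  299.3  52.4]
yel [598.7 267.5  48.6]
boss [ 466.1 -203.1   31.5]
tip [ 410.3 -243.4   12.3]
bench [ 552.8 -325.7    0. ]Traceback (most recent call last):
  File "<stdin>", line 9, in <module>
    return umr_minimum(a, axis, None, out, keepdims, initial, where)
ValueError: zero-size array to reduction operation minimum which has no identity
```

```bash
python3 - <<'E'
from h import *
P=np.load("top.npy");F=np.load("top_f.npy").astype(int)
S=np.load("scene.npy");G=np.load("scene_f.npy").astype(int)
np.set_printoptions(precision=3,suppress=True)
for nm,Q,I in(("top",P,F),("scene",S,G)):
    reg=(Q[...,0]>380)&(Q[...,0]<620)&(Q[...,1]>-290)&(Q[...,1]<-80)&(Q[...,2]<130)
    b=Q[reg&(I[...,2]>I[...,0]+25)&(Q[...,2]>5)]; print(nm,"blue",len(b),b.min(0),b.max(0),np.median(b,0))
    t=b[b[:,2]>b[:,2].max()-12]
    print(" topedge",t.mean(0),"ends",t[t[:,1].argmin()],t[t[:,1].argmax()],"svd",np.linalg.svd(b-b.mean(0),full_matrices=False)[2])
    g=Q[reg&(I[...,2]<=I[...,0]+25)&(Q[...,2]>6)]
    print(" rod",len(g),g.mean(0),g.min(0),g.max(0),np.linalg.svd(g-g.mean(0),full_matrices=False)[2][0])
    # horizontal line fit, rod only
    d=np.linalg.svd(g[:,:2]-g[:,:2].mean(0),full_matrices=False)[2][0]; print(" dir xy",d,"pt",np.median(g,0))
    far=Q[(Q[...,0]>300)&(Q[...,0]<800)&(abs(Q[...,1]+170)<190)&(Q[...,2]>8)]
    print(" tallest near",far[:,2].max())
E
```

```text
top blue 98 [ 530.566 -173.687   70.961] [ 576.885 -111.516   84.294] [ 553.554 -142.052   79.702]
 topedge [ 553.139 -142.333   79.504] ends [ 574.201 -173.687   77.017] [ 533.485 -111.516   80.001] svd [[-0.589  0.808 -0.002]
 [ 0.605  0.44  -0.664]
 [-0.536 -0.392 -0.748]]
 rod 524 [ 502.368 -184.505   28.916] [ 381.577 -289.225    6.013] [619.405 -82.435  84.843] [-0.786 -0.592 -0.179]
 dir xy [-0.801 -0.599] pt [ 501.693 -187.95    26.978]
 tallest near 84.8426074095687
scene blue 127 [ 527.423 -169.866    5.782] [ 570.18  -100.701   83.724] [ 537.969 -111.463   58.911]
 topedge [ 544.853 -133.009   79.4  ] ends [ 570.18  -169.866   78.433] [ 529.299 -105.317   76.114] svd [[-0.184  0.523 -0.832]
 [-0.563  0.637  0.525]
 [ 0.805  0.566  0.177]]
 rod 308 [ 490.256 -186.091   28.321] [ 387.907 -284.745    6.033] [ 616.989 -101.711   83.092] [-0.815 -0.556 -0.167]
 dir xy [-0.825 -0.565] pt [ 480.435 -189.474   27.558]
 tallest near 83.72389057619239
```

```bash
cat > geo.py <<'E'
from h import *
from scipy.spatial.transform import Rotation as Ro
d=np.array([-.81,-.587,0]); d/=np.linalg.norm(d); Z=np.array([0,0,1.]); e=np.cross(Z,d)
O0=np.array([563.5,-134.4,39.7])   # underside centre at start
def stand(th,lift=0,back=0):
    """underside centre and rod direction with the rod th rad above horizontal"""
    r=d*np.cos(th)+Z*np.sin(th); n=-d*np.sin(th)+Z*np.cos(th)
    g=O0*[1,1,0]+5*d+Z*lift+back*d
    if th<0: O=g+40*n-12*r
    else: O=g-12*d+40*n
    return O,r,n
def tool(th,al,be,s,deep=0,flip=1,**k):
    O,r,n=stand(th,**k)
    n=Ro.from_rotvec(al*r).apply(n)
    z=-np.cos(be)*n+np.sin(be)*r; y=flip*np.cross(n,r); x=np.cross(y,z)
    return O+s*r+z*(19+deep),np.c_[x,y,z]
E
python3 - <<'E'
from geo import *
D=np.radians
print(stand(D(-10)),stand(D(90)))
res=[]
for flip in(1,-1):
  for al in range(-60,61,15):
    for be in range(-50,1,10):
      last=None;q=None
      for th in range(-10,91,10):
        p,R=tool(D(th),D(al),D(be),85,deep=-6,flip=flip,lift=6)
        q1=ik(p,R)
        if q1 is None or (q is not None and np.abs(np.array(q1)-q).max()>1.2): break
        q=np.array(q1); last=th
      if last is not None and last>=60: res.append((last,flip,al,be,tool(D(-10),D(al),D(be),85,deep=-6,flip=flip)[0].round(0),q.round(2)))
for r in sorted(res,key=lambda r:-r[0]): print(*r)
E
```

```text
(array([ 563.39616513, -134.47524823,   41.47608825]), array([-0.79742759, -0.57788888, -0.17364818]), array([-0.140608  , -0.1018974 ,  0.98480775])) (array([ 6.01557272e+02, -1.06820224e+02,  2.44929360e-15]), array([-4.95816131e-17, -3.59313665e-17,  1.00000000e+00]), array([8.09729191e-01, 5.86803747e-01, 6.12323400e-17]))
90 1 -60 -50 [ 500. -172.   24.] [-0.31  0.81  0.79  0.09  2.24  1.71]
90 1 -60 -40 [ 498. -171.   23.] [-0.31  0.95  0.64  0.12  2.42  1.73]
90 1 -60 -30 [ 496. -171.   22.] [-0.32  1.08  0.49  0.17  2.6   1.77]
90 1 -45 -50 [ 501. -172.   23.] [-0.24  0.82  0.77 -0.07  2.25  1.47]
90 1 -45 -40 [ 499. -172.   21.] [-0.24  0.96  0.61 -0.09  2.44  1.45]
90 1 -45 -30 [ 497. -173.   20.] [-0.23  1.1   0.46 -0.13  2.62  1.42]
90 1 -30 -50 [ 502. -174.   21.] [-0.17  0.8   0.8  -0.22  2.21  1.23]
90 1 -30 -40 [ 501. -174.   20.] [-0.16  0.94  0.65 -0.29  2.39  1.18]
90 1 -30 -30 [ 499. -174.   18.] [-0.15  1.08  0.51 -0.4   2.56  1.1 ]
90 1 -15 -50 [ 503. -175.   20.] [-0.11  0.76  0.87 -0.35  2.13  1.01]
90 1 -15 -40 [ 502. -176.   19.] [-0.08  0.89  0.74 -0.46  2.
[... 1894 characters left out ...]
0 1 -60 -20 [ 494. -172.   21.] [-0.4   1.    0.63  0.27  2.55  1.53]
70 1 -45 -20 [ 495. -173.   19.] [-0.3   0.98  0.62 -0.02  2.53  1.26]
70 1 -30 -10 [ 495. -176.   16.] [-0.19  1.04  0.58 -0.39  2.57  0.93]
70 1 30 0 [ 501. -188.   16.] [ 0.16  0.73  1.25 -1.05  1.93  0.77]
70 1 45 -10 [ 504. -189.   18.] [ 0.21  0.51  1.51 -1.08  1.63  0.79]
70 -1 30 0 [ 501. -188.   16.] [ 0.16  0.73  1.25 -1.05  1.93 -2.38]
70 -1 45 -10 [ 504. -189.   18.] [ 0.21  0.51  1.51 -1.08  1.63 -2.35]
60 1 -60 -10 [ 492. -173.   21.] [-0.41  1.04  0.62  0.28  2.62  1.38]
60 1 -45 -10 [ 493. -174.   18.] [-0.32  0.99  0.64 -0.03  2.56  1.12]
60 1 -30 0 [ 493. -177.   16.] [-0.21  1.02  0.63 -0.41  2.56  0.83]
```

```bash
python3 - <<'E'
from geo import *
D=np.radians
p,R=tool(D(-10),0,D(-30),80,deep=-6)
move_to(p-R[:,2]*120,R); set_gripper(60)
c=camera("wrist"); save(c,"w1.png")
T=np.eye(4);T[:3,:3]=read_eef_rot();T[:3,3]=read_ee_pos()
M=T@c["tool_from_camera"]; c["attitude"]=M[:3,:3];c["position"]=M[:3,3]
Q=cloud(c); np.save("w1.npy",Q)
print(read_time_s(),read_ee_pos(),p)
# points around expected rod line, in stand coordinates
O,r,n=stand(D(-10)); L=(Q-O); s=L@r; a=L@e; h=L@n
m=(c["range_z"]>0)&(abs(a)<30)&(Q[...,2]>8)
for lo,hi in((25,50),(50,75),(75,100),(110,130),(140,190)):
    k=m&(s>lo)&(s<hi); print(lo,k.sum(), "e off",np.median(a[k]).round(1),"top h",np.percentile(h[k],90).round(1) if k.any() else 0)
k=(c["range_z"]>0)&(abs(a)<45)&(Q[...,2]>30)&(abs(h)<60)&(s<25)&(s>-20); print("plate",k.sum(),np.median(s[k]),a[k].min(),a[k].max(),h[k].max())
E
```

```text
2.5 [ 443.91285781 -221.01743963  109.52956415] [ 506.36824891 -175.80288628   17.62565628]
25 225 e off 1.6 top h 5.1
50 239 e off 1.6 top h 4.9
75 245 e off 2.4 top h 4.6
110 785 e off 2.3 top h 10.6
140 17674 e off 0.4 top h 220.3
plate 2886 12.994795146014901 -38.08746377846735 42.06033928510853 41.70483277451837
```

View pics/w1.png

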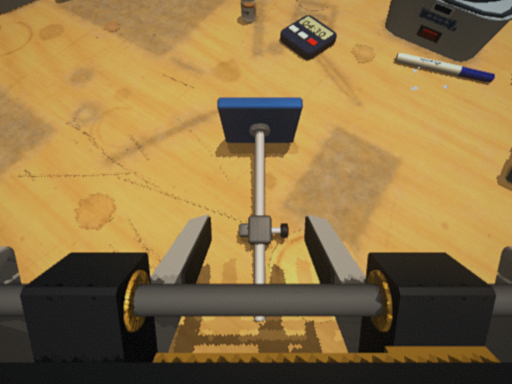

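The wrist view shows the rod centred between the fingers, with the plate's top edge at row 100 and the boss with its knobs at (262,230). The pose is confirmed with a 2 mm sideways offset. Next I grip the rod and start turning.

```bash
sed -i 's/^O0=.*/&; O0=O0+2*e/' geo.py; python3 - <<'E'
from geo import *
D=np.radians; B=D(-30)
p,R=tool(D(-10),0,B,80,deep=-6)
move_linear(p,max_speed=100,ori=R); print("F",read_ft_force().round(1))
set_gripper(0,force=40); print("gap",read_finger_gap(),read_ft_force().round(1))
for th in range(0,41,10):
    p,R=tool(D(th),0,B,80,deep=-6,lift=min(6,(th+10)*.3),back=(th+10)*.2)
    move_linear(p,max_speed=60,ori=R); print(th,read_ft_force().round(1),round(read_finger_gap(),1),read_time_s())
save(camera("scene"),"s2.png")
E
```

```text
F [ 0.2 -0.5  0.7]
gap 8.793343426312623 [ 0.5 -0.3 -1.3]
0 [-0.  -2.9  0. ] 9.1 5.0917
10 [-0.  -2.8 -0.4] 9.0 5.5083
20 [ 0.7 -1.1  0.7] 9.1 5.8667
30 [-0.9  0.8 -1.1] 8.8 6.225
40 [-0.5 -0.7 -2.8] 8.7 6.575
```

View pics/s2.png

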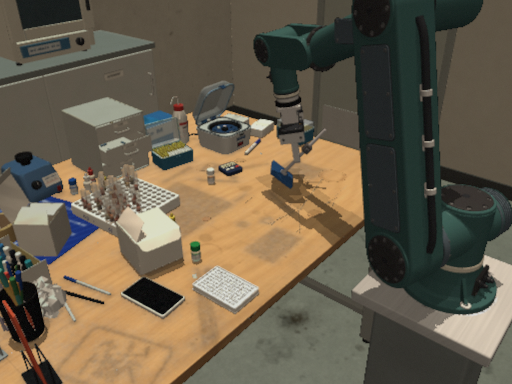

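The rod is gripped and tilted up about 40°, with the plate at (282,174) and everything else untouched. I'll turn on to vertical while still lifted, then check before lowering.

```bash
python3 - <<'E'
from geo import *
D=np.radians; B=D(-30)
for th in range(50,91,10):
    p,R=tool(D(th),0,B,80,deep=-6,lift=6,back=(th+10)*.2)
    move_linear(p,max_speed=60,ori=R); print(th,read_ft_force().round(1),round(read_finger_gap(),1),read_time_s())
for n in("scene","top"):
    c=camera(n); Q=cloud(c); I=c["frame"].astype(int); save(c,n+"3.png")
    O,_,_=stand(D(90),lift=6,back=20)
    m=(np.hypot(*(Q-O)[...,:2].transpose(2,0,1))<70)&(I[...,2]>I[...,0]+25)&(Q[...,2]>0)&(Q[...,2]<60)
    b=Q[m]; t=b[b[:,2]>np.percentile(b[:,2],50)]
    print(n,len(b),b.min(0).round(),b.max(0).round(),O.round())
    x=t-O; A=np.c_[x@d,x@e,np.ones(len(x))]; print(" slope d,e, height",np.linalg.lstsq(A,t[:,2],rcond=None)[0].round(3))
cv2.imwrite("pics/s3c.png",cv2.resize(cv2.imread("pics/scene3.png")[80:230,210:380],None,fx=4,fy=4))
E
```

```text
50 [-0.5 -1.5 -8.2] 9.1 6.975
60 [-0.1 -0.2 -6.9] 9.4 7.325
70 [ 0.5  0.2 -6.4] 9.4 7.675
80 [ 0.4 -0.8 -7.5] 9.1 8.025
90 [-0.3 -0.  -6.8] 8.9 8.375
scene 313 [ 521. -173.    6.] [620. -74.  32.] [ 585. -119.    6.]
 slope d,e, height [9.0000e-02 3.0000e-03 2.2088e+01]
top 471 [ 523. -177.    9.] [607. -75.  33.] [ 585. -119.    6.]
 slope d,e, height [8.2000e-02 5.0000e-03 2.4491e+01]
```

View pics/s3c.png

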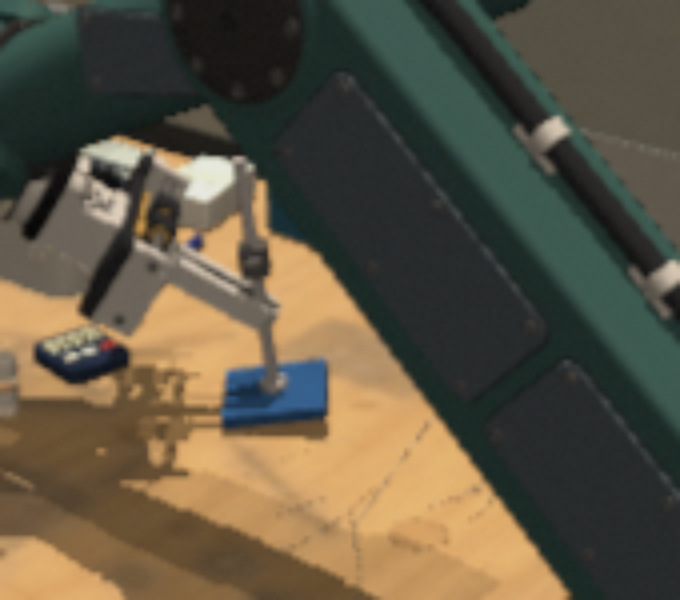

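The stand hangs with its plate just off the bench. It leans about 5° past vertical and its centre clears by about 10 mm. I'll take the 5° out, lower until contact, and release.

```bash
python3 - <<'E'
from geo import *
p=np.array(read_ee_pos());R=np.array(read_eef_rot()); G=p-13*R[:,2]
R2=Ro.from_rotvec(np.radians(5)*e).as_matrix()@R
p=G+13*R2[:,2]; move_linear(p,max_speed=30,ori=R2); f0=read_ft_force()[2]; print(f0)
for i in range(14):
    p=p-[0,0,1]; move_linear(p,max_speed=20); sleep(.1); f=read_ft_force()[2]
    if f-f0>4: break
print(i+1,f,read_ft_torque().round(2),read_time_s())
set_gripper(60); sleep(.3)
c=camera("scene");save(c,"s4.png")
for n in("scene","top"):
    c=camera(n); Q=cloud(c); I=c["frame"].astype(int); O=np.array([585,-119,0])
    m=(np.hypot(*(Q-O)[...,:2].transpose(2,0,1))<70)&(I[...,2]>I[...,0]+25)&(Q[...,2]>9)&(Q[...,2]<30)
    t=Q[m]; x=t-O; A=np.c_[x@d,x@e,np.ones(len(x))]; print(n,len(t),t.mean(0).round(),np.linalg.lstsq(A,t[:,2],rcond=None)[0].round(3))
print(read_time_s(),read_ft_force().round(1))
cv2.imwrite("pics/s4c.png",cv2.resize(cv2.imread("pics/s4.png")[80:230,210:380],None,fx=4,fy=4))
E
```

```text
-6.808412275777753
10 3.417515306317391 [-0.34  0.22  0.27] 12.225
scene 271 [ 572. -118.   13.] [1.0000e-03 4.0000e-03 1.3146e+01]
top 413 [ 576. -126.   13.] [0.0000e+00 1.0000e-03 1.2764e+01]
13.5917 [-0.8  1.   0.3]
```

View pics/s4c.png

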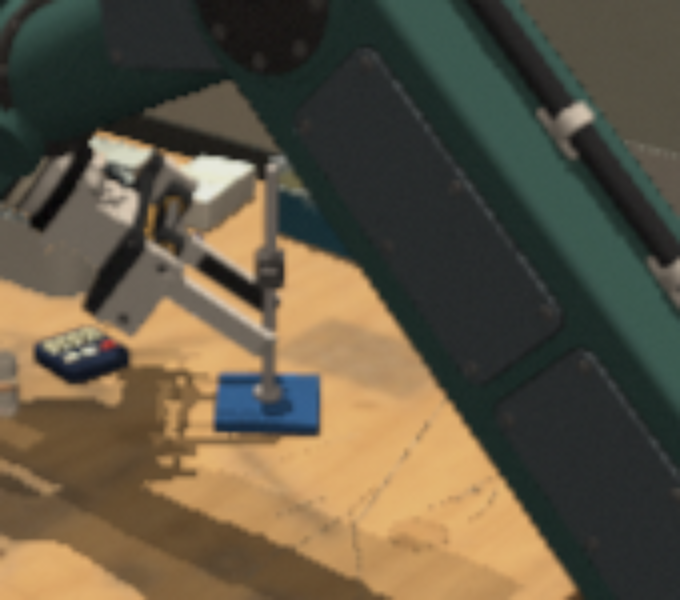

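The plate lies flat (slope ≤0.004, top at 13 mm), the rod is upright, and the open fingers straddle it. Now I back off.

```bash
python3 - <<'E'
from geo import *
p=np.array(read_ee_pos());R=np.array(read_eef_rot())
for L in (90,70,50):
    try: move_linear(p-R[:,2]*L,max_speed=80); print("back",L); break
    except MotionError as x: print(L,x)
try: move_linear(np.array(read_ee_pos())+[0,0,60],max_speed=100)
except MotionError as x: print(x)
sleep(.5)
c=camera("scene");save(c,"s5.png"); Q=cloud(camera("top")); c=camera("top"); I=c["frame"].astype(int);O=np.array([585,-119,0])
m=(np.hypot(*(Q-O)[...,:2].transpose(2,0,1))<70)&(I[...,2]>I[...,0]+25)&(Q[...,2]>9)&(Q[...,2]<30)
t=Q[m]; x=t-O; A=np.c_[x@d,x@e,np.ones(len(x))]; print(len(t),((t.min(0)+t.max(0))/2).round(),np.linalg.lstsq(A,t[:,2],rcond=None)[0].round(3))
print(read_time_s(),read_ft_force().round(1),read_ee_pos())
E
```

```text
back 90
473 [ 580. -125.   14.] [ 5.0000e-03 -3.0000e-03  1.2629e+01]
16.2667 [-1.1 -0.5  0.4] [636.10727885 -82.92092124 182.457755  ]
```

View pics/s5.png

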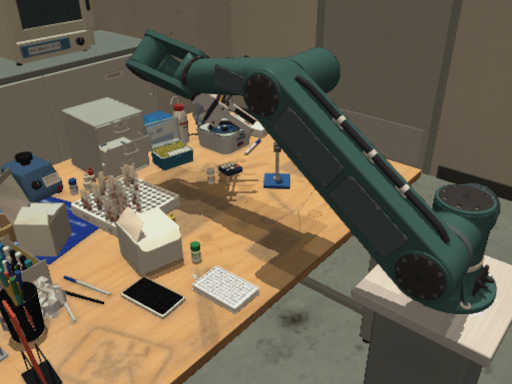

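The stand is upright at (277,181), the vials, timer and microplate are where they were, and the gripper is clear by about 65 mm.

```bash
python3 -c "
from plant import *
close_job(); print(read_time_s())"
```

```text
the job is handed in; nothing more can be done
the job is handed in; nothing more can be done
```

The clamp stand is back upright on its base plate, let go, and the job is handed in. The clock read about 16 s at my last check before handing in.

I gripped the rod between the collar and the boss and turned the stand up about its lower edge, slightly lifted. It hung about 5° past vertical, so I corrected that, lowered it until it touched, opened the fingers and backed off.

What the last checks showed:
- **Upright:** the plate is level to within 0.3° (slope up to 0.005), and its top is about 13 mm above the bench, against 12 mm nominal.
- **Position:** the plate centre is at about (580, −125) mm, which I put at about 40 mm from where it lay.
- **Clearance:** the gripper is about 65 mm from the rod, and the wrist force reads about 1 N, which is residual.
- **Bystanders:** in the last picture the vials, timer and microplate look unmoved. The dropper bottle is mostly hidden in that view, but the arm never went near it. I did not measure any of them again.

One disagreement: while the stand was held, the plate was about 15–20 mm nearer the start than my path predicted in one rough estimate. It is well inside the 100 mm limit either way.

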